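# Lock the claw on its service stand

## Task

Lock the milking claw onto its service stand, using pushes of the fingertips only. First push the upright pin of the slotted disc round, whichever way you like, until the disc's slot lines up with the lock bar; then push the bar by its upright tail through the slot until the tail stands against the bridge. Do not lift the bar out of its guide, leave the loose parts around the stand where they are, and finish clear of everything.

Things in the scene. Friction and masses are not known exactly. Their poses are not given: they have to be found in the camera images.
- stand: Fixed stainless service stand, base plate 385 x 110 mm, 12 mm thick. Origin on the disc's upright axis at shelf height; z up, x level along the stand's middle line, the way the bar is pushed. In order along x: guide channel x = -205 to -45 mm, disc -42 to 42, keeper 47 to 73 (block with a tunnel for the bar's nose, top z = 48), claw (clear bowl, steel dome, 86 mm wide, centre x = 116, top z = 106).
- bridge (a point): Middle of the top of the bridge over the guide channel: x = -75 to -60 mm of the stand, 36 mm wide, top at z = 47 mm. The channel it spans is open-topped, 36 mm wide over its walls and 16 mm between them, floor at z = 25 mm, wall tops at z = 34 mm. The bar's tail comes to stand against the bridge's rear face.
- disc (a joint): Angle of the disc about the stand's z axis, counter-clockwise from above, rad. Its slot is in line with the bar at 0 and equally at pi. Range -0.25 to 3.39, starts 0.5 to 2.64, the pin then being on the bar's side of the disc. From the stand's origin the pin lies at the angle disc + pi/2 from the stand's x axis. Stiff: about 0.08 N m (2.5 N at the pin); stays where it is left.
- slot (a point): On the axis of the disc, at the height of its flat top (z = 42 mm). The steel disc is 84 mm across; its slot, 19 mm wide, runs right across it along this frame's x axis, is open at the top and both ends, and has its floor at z = 24.5 mm. The pin is in this frame's +y direction.
- pin (a point): Middle of the upright steel pin on the disc, 33 mm from the disc's axis: 10 mm diameter, from z = 42 mm (the disc's top) up to z = 84 mm. It is the only thing standing up from the disc, and is pushed sideways to turn it.
- bar: Loose steel lock bar, about 0.3 kg, lying in the guide channel. Origin on its underside, below the middle of its flat rear face, the face to push; x points to its nose, z up. Shaft 14 x 14 mm, 145 mm long with a 12 mm tapered nose, which forgives a slot up to about 0.1 rad out of line. At the start the origin is at about x = -198 mm of the stand, when home at x = -85 mm. Slides with under 3 N.
- tail (a point): Middle of the rear face of the bar's tail, 32 mm above the bar's underside (z = 57 mm). The tail is an upright plate across the bar's rear end, 10 mm thick, 36 mm wide, from z = 39 to 75 mm. It rides just above the walls of the channel.
- canister_shut: Loose bystander: screw-top canister of frosted polypropylene, 64 mm diameter, 95 mm tall, lid fully shut. Origin at the centre of its underside.
- canister_open: Loose bystander: the same canister with its lid half turned, sitting a little high and askew, 100 mm tall. Origin at the centre of its underside.
- glass0: Loose bystander: clear sight glass, an open tube 40 mm across, 48 mm tall, standing. Origin at the centre of its underside.
- glass1: Loose bystander: a second sight glass, the same.
- glass2: Loose bystander: a third sight glass, the same.
- gasket: Loose bystander: black rubber claw gasket, a flat ring 62 mm across, 7 mm high. Origin at the centre of its underside.
- clip: Loose bystander: stainless bowl clip, a U of 6 mm wire about 60 x 46 mm lying flat. Origin at its middle, on the shelf.
Mind the look-alikes: they are no part of the job. Of the things shaped like the bar, the steel one is meant.

How it is judged:
On the way:
1. the disc's slot is in line with the bar (within 0.17 rad) while the bar's nose is still outside the disc or just at its edge (angle between the x axis of slot and the x axis of stand, either way round below 0.17 rad and x of bar in the frame of stand below -0.175 m), for 0.2 s.
At the end, for the whole second after the job is handed in: The bar lies in the stand, through the slot, its origin 78 to 90 mm behind the disc's axis (tail within 5 mm of the bridge), within 6 mm of the stand's middle line, not raised more than 6 mm, in line within 0.1 rad and at rest; the slot is in line within 0.15 rad (x of bar in the frame of stand between -0.09 and -0.078 m and y of bar in the frame of stand between -0.006 and 0.006 m and z of bar in the frame of stand below 0.031 m and angle between the x axis of bar and the x axis of stand, either way round below 0.1 rad and angle between the x axis of slot and the x axis of stand, either way round below 0.15 rad and linear speed of bar below 0.01 m/s); the robot touches nothing.
It fails at once if the lock bar is lifted: raised by more than 12 mm (z of bar in the frame of stand above 0.037 m).
It fails at once if a loose part beside the stand is moved or lifted by more than 25 mm (distance of any of canister_shut, canister_open, glass0, glass1, glass2, gasket, clip from where it was at the start of the episode above 0.025 m).
It also fails if it takes over 61 s, if anything falls off the work surface, if the arm or the gripper's body presses on something with over 40 N, if the wrist force passes 120 N, or if a joint passes its speed limit or range.

## Robot

A 7-joint arm with a two-finger parallel gripper is mounted at the origin on the work surface. World frame = base frame: x ahead of the robot, y to its left, z up, the work surface at z = 0. Lengths are in m, angles in rad, forces in N, time in s.
With the tool pointing down it reaches from about 0.425 to 0.875 m from the base axis. Payload 8.4 kg.
Tool frame: the origin (TCP) lies between the finger pads; the fingertips stand 19 mm ahead of it and the grasp point (between the pads) is the TCP; y points along the fingers, z is the direction in which the jaws open and shut, and the axes are right-handed (so a half turn about y gives the same grasp; the last joint's range is limited). The gripper opens to 87 mm and grips with 3 to 60 N. Pads are 19 mm wide; open, the fingers measure 117 mm over their backs; the gripper's body (75 mm by 190 mm) begins 51 mm behind the grasp point.
Start: joints at [-0.099, 0.333, 0.04, 1.465, -0.013, 1.343, -0.059], TCP at [0.65, -0, 0.216] pointing down, gripper open.
Joint ranges: [-2.58, 2.58], [-0.38, 2.09], [-1.3, 1.39], [0.25, 2.4], [-1.5, 4.64], [0.08, 2.09], [-2.65, 2.65]. Speed limits (rad/s): [2.22, 2.22, 2.79, 2.79, 3.14, 3.14, 3.14].

## Interface

Orientations are given as a unit quaternion [w, x, y, z].
In Python, from plant import get_obs, grab_frame, camera_info, finish_job, trace gives the robot as it stands.
- The arm moves only by the shell command python3 -m handwheel 'ROWS' [FORCE]. ROWS is a JSON object of lists of equal length, an entry for each row: "linear": the shift along the tool's x, y, z as a fraction of full scale, a list of three; "rotation": the turn, a rotation vector about the tool's x, y, z as a fraction of full scale, a list of three; "grip": the opening, from 0 (shut) to 1 (fully open). A call has 1 to 12 rows; each row is the pose to reach, as a shift and turn from the pose commanded when the call began, along the tool's axes at that moment, turning the shorter way round; what a row does not reach only later rows make up. Full scale, the value 1, is 0.15 m for a shift and pi rad for a turn. A row lasts 1/10 s, in which the tool goes at most 50 mm and 8.59 degrees, less where a joint would pass 70% of its speed; a pose out of reach is approached as far as the arm can. A call with a number of a shift or a turn outside -1 to 1 is refused whole. A call with a gripper value outside its range is refused whole. The fingers move at their own pace and stop on an object; FORCE is the grip in N (left out, the last holds). Time passes only in rows, so rows that repeat a pose let the fingers close. It gives the time, the measured TCP pose, the force and the opening at its end, in the units of the state.
- get_obs(): the state, without advancing time (a new reading comes with each control period).
- grab_frame(name): name is "scene" or "side" or "wrist"; returns the picture (400x640x3 uint8, red, green, blue); there is no depth.
- camera_info(name): a dict with "fx", "fy", "cx", "cy" (pixels), "rvec" (rotation vector, rad) and "tvec" (3), from world to camera coordinates, as OpenCV has them. Camera axes: x right, y down, z forward; pixel columns grow to the right and rows downward; lengths in m; the calibration is good to about 2 mm. A picture is of the moment at which its call begins: read the wrist's pose just before it. camera_info takes no time and is no camera call; for the wrist camera it gives the pose at the moment of the call.
- finish_job(): hands the job in, once; it reports no verdict.
Trained networks look in the newest picture that a camera, given by its name, has taken for a name from the list of things; names that differ only in an ending like _2 or _b are one class to them, and where a whole thing is asked for, a point or a joint stands for the part that bears it (a point fixed in the world has none). Each returns a list of dicts, best first, with "confidence" (0 to 1); they miss things now and then, are a little off and sometimes report something else, mostly with a low value. They report only what shows in the picture. A call takes as long as a camera call. They do not tell look-alikes from the thing itself.
- trace(camera, name): "pixels" (400x640 bool, what is visible of it) and "rect" ([centre column, centre row, width, height] in pixels, round what is visible of it).
The state is a dict: "time": time; "qpos": joint angles; "qd": joint speeds; "joint_torque": joint torques, N m; "tcp_pos": TCP position; "ee_rot": TCP orientation; "ft_force": force on the tool from outside, world axes, zero at the start; "wrist_torque": the same for the moment, N m; "grip_width": finger opening in m.
Only numpy, scipy, OpenCV 4.12 (cv2) and the standard library are available. Lean on these libraries where they do the work, as an engineer would, in place of code of your own. Each camera call takes 0.05 s, during which the arm holds its last target.

## Working session

There is one attempt and no reset: what is moved stays moved. The work goes in short steps, Python scripts to look and compute and a shell command to move; the robot and the scene stay as the last step left them, time stands still between calls to the robot, and variables do not carry over. Pictures are saved under pics/ and viewed, and the job is handed in when it is done.

```bash
ls; mkdir -p pics
cat > h.py <<'E'
import numpy as np, cv2
from plant import get_obs, grab_frame, camera_info, trace
def save(name,fn):
    im=grab_frame(name); cv2.imwrite('pics/'+fn,im[:,:,::-1]); return im
def cam(name):
    c=camera_info(name); K=np.array([[c['fx'],0,c['cx']],[0,c['fy'],c['cy']],[0,0,1.]])
    R=cv2.Rodrigues(np.array(c['rvec'],float))[0]; return K,R,np.array(c['tvec'],float)
def ray(name,u,v,z):
    K,R,t=cam(name); d=R.T@np.linalg.inv(K)@np.array([u,v,1.]); o=-R.T@t
    return o+d*(z-o[2])/d[2]
def proj(name,P):
    K,R,t=cam(name); p=(K@(R@np.atleast_2d(P).T+t[:,None])).T; return p[:,:2]/p[:,2:]
E
python3 - <<'E'
from h import *
o=get_obs(); print(o)
save('scene','scene0.png');save('side','side0.png');save('wrist','wrist0.png')
for c in ['scene','side','wrist']:
    K,R,t=cam(c); print(c,-R.T@t, R[2])
E
```

```text
pics
{'time': 0.0, 'qpos': array([-0.09921166,  0.33387516,  0.03987574,  1.46628917, -0.01338407,
        1.3432766 , -0.05853798]), 'qd': array([ 7.10081545e-04,  1.32774930e-03, -9.45336562e-04, -4.60393298e-04,
        7.17325420e-04, -1.57969612e-03, -1.97840475e-05]), 'joint_torque': array([ 1.06989024e-03, -6.56351209e+01,  1.33598529e+00, -4.03798449e+01,
       -5.97442500e-02,  4.47441044e-02,  1.62792835e-04]), 'tcp_pos': array([ 6.49520516e-01, -2.99443084e-05,  2.15173645e-01]), 'ee_rot': array([-0.49956425,  0.50041444, -0.50037413,  0.49964655]), 'ft_force': array([-0.02638556, -0.10180828, -0.33246938]), 'wrist_torque': array([ 0.00750481, -0.04990335, -0.00188182]), 'grip_width': 0.08698575222285976}
scene [ 1.12847042 -0.51593086  0.67581477] [-0.52973314  0.63198771 -0.56566273]
side [ 0.44069556 -0.55713152  0.78571042] [ 0.11161506  0.70654898 -0.69880657]
wrist [0.65131464 0.06586528 0.38532065] [-7.14941169e-04 -2.42968137e-01 -9.70034006e-01]
```

View pics/scene0.png

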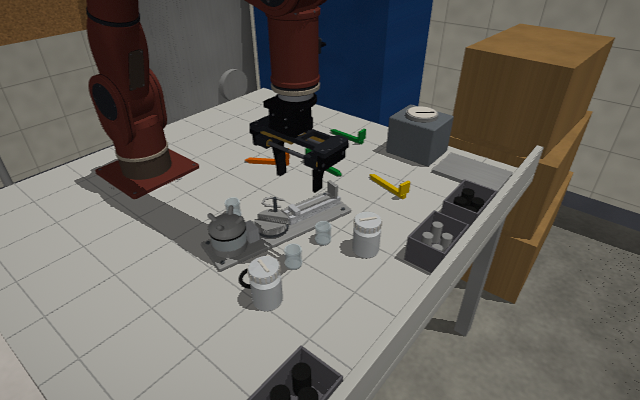

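View pics/side0.png

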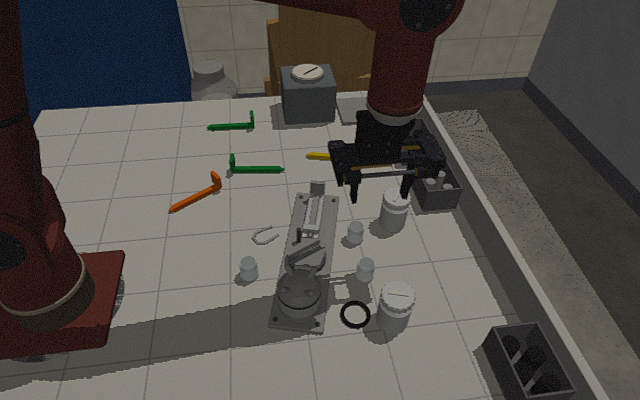

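View pics/wrist0.png

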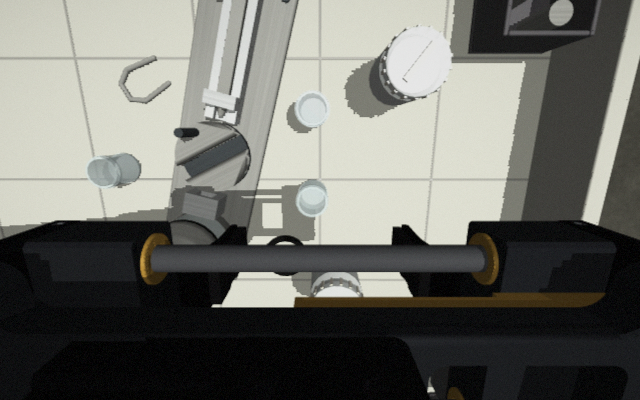

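The wrist image shows the steel bar in the channel at about (240,50), the disc at (212,155), the pin at (186,132) and the bridge at (220,105). The coloured bars (green, orange, yellow) are look-alikes lying outside the stand. Next I'll measure.

Run:
```python
from h import *
ims={c:grab_frame(c) for c in ['scene','side','wrist']}
for c in ims:
  ov=ims[c].copy()
  for n,col in [('stand',(255,0,0)),('disc',(0,255,0)),('pin',(0,0,255)),('bar',(255,255,0)),('tail',(255,0,255)),('canister_shut',(0,255,255)),('glass0',(0,255,255)),('gasket',(0,255,255)),('clip',(0,255,255))]:
    for d in trace(c,n)[:4]:
      print(c,n,round(d['confidence'],2),np.round(d['rect'],1),d['pixels'].sum())
      if d['confidence']>.3:
        cs,_=cv2.findContours(d['pixels'].astype(np.uint8),cv2.RETR_EXTERNAL,cv2.CHAIN_APPROX_NONE); cv2.drawContours(ov,cs,-1,col,1)
  cv2.imwrite(f'pics/ov_{c}.png',ov[:,:,::-1])
print(get_obs()['time'])
w=cv2.resize(ims['wrist'][0:260,60:360],None,fx=2.6,fy=2.3,interpolation=cv2.INTER_CUBIC)
s=cv2.resize(ims['side'][160:340,220:420],None,fx=3.3,fy=3.3,interpolation=cv2.INTER_CUBIC)
cv2.imwrite('pics/w1.png',w[:,:,::-1]);cv2.imwrite('pics/s1.png',s[:,:,::-1])
```

```text
scene stand 0.98 [275.6 231.  147.8  77.6] 5145
scene disc 0.69 [273.9 218.3  34.3  39.2] 846
scene pin 0.63 [270.5 217.6  34.   38.2] 795
scene bar 0.94 [389.2 184.3  36.9  20.7] 399
scene bar 0.8 [312.5 197.8  47.7  30.7] 392
scene bar 0.72 [267.4 161.1  42.7  11.4] 209
scene bar 0.6 [325.5 158.8  36.3  30.3] 116
scene tail 0.88 [313.3 196.   49.8  37.8] 373
scene tail 0.72 [388.7 185.5  38.4  27.4] 408
scene tail 0.67 [322.9 164.4  33.9  27.4] 89
scene tail 0.63 [268.  159.4  37.2  13.6] 198
scene canister_shut 0.93 [366.6 233.8  30.8  47.2] 1221
scene glass0 0.81 [324.1 233.9  19.4  24.7] 388
scene glass0 0.73 [291.6 255.9  20.2  24.5] 381
scene glass0 0.59 [235.2 206.5  14.7  15.4] 182
scene gasket 0.61 [243.8 276.5  12.7  16.6] 94
scene gasket 0.17 [270.3 217.8  36.   41.3] 876
scene clip 0.54 [273.2 202.9  23.2  10.8] 38
side stand 0.68 [303.  264.8  70.8 139.7] 6527
side disc 0.94 [307.4 247.5  42.5  44. ] 1075
side pin 0.92 [307.2 249.4  40.3  42.9] 1087
side bar 0.85 [256.8 163.4  52.5  16.9] 402
side bar 0.78 [231.7 122.   50.6  18.8] 314
side bar 0.66 [196.4 190.8  52.8  
[... 604 characters left out ...]
 250.5  38.5  44.2] 1046
side clip 0.68 [261.4 237.1  10.4  16.2] 37
wrist stand 0.59 [232.9 123.5 136.9 246.9] 20191
wrist disc 0.77 [213.4 156.6  75.6  73.3] 4255
wrist disc 0.24 [410.   63.8  83.3  83.8] 4851
wrist pin 0.92 [208.9 157.9  77.1  69.2] 4267
wrist bar 0.81 [231.8  57.4  21.4 114.8] 1492
wrist tail 0.64 [232.2  57.7  34.  115.4] 1504
wrist canister_shut 0.96 [409.3  61.1  82.8  81.9] 4796
wrist glass0 0.97 [312.6 198.7  33.9  39.4] 939
wrist glass0 0.87 [313.1 108.2  34.3  36.1] 1084
wrist glass0 0.66 [114.8 170.5  55.3  40.4] 1596
wrist glass0 0.6 [234.2 122.  132.  243.9] 19991
wrist gasket 0.55 [286.1 255.9  32.4  39.6] 301
wrist clip 0.65 [143.6  80.6  52.   47.7] 603
1.65
```

View pics/w1.png

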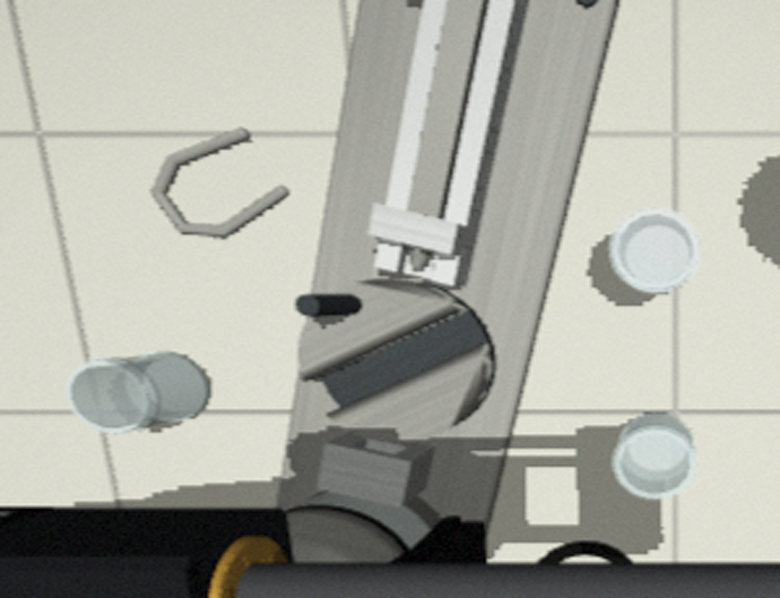

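View pics/s1.png

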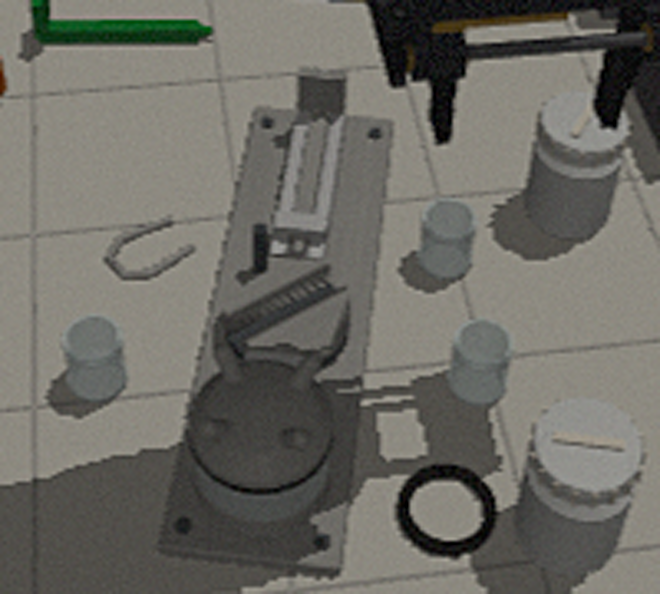

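The steel bar lies in the channel, with its tail at about side pixel (317,187), and it is the only steel one. The other bars are painted green, orange and yellow. Next I'll fit the stand pose and disc angle by clicking features.

```bash
cat > fit.py <<'E'
from h import *
from scipy.optimize import least_squares
S=lambda x,y:(220+x/3.3,160+y/3.3)
W=lambda x,y:(60+x/2.6,y/2.3)
def st(p,q):
    x0,y0,a=p[:3]; q=np.atleast_2d(q); c,s=np.cos(a),np.sin(a)
    return np.c_[x0+c*q[:,0]-s*q[:,1], y0+s*q[:,0]+c*q[:,1], q[:,2]]
# plate corners: offset of the plate unknown p[3]=rear x ; 
side=[S(252,108),S(395,121),S(160,548),S(342,573)]
wr=[W(373,204),W(462,226)]
def res(p):
    r=p[3]
    pc=st(p,[[r,-.055,.012],[r,.055,.012],[r+.385,-.055,.012],[r+.385,.055,.012]])
    b=st(p,[[-.075,-.018,.047],[-.075,.018,.047]])
    return np.r_[(proj('side',pc)-side).ravel(),2*(proj('wrist',b)-wr).ravel()/2]
if __name__=='__main__':
    s=least_squares(res,[.58,.05,-1.75,-.21]); p=s.x
    print(np.round(p,4),np.round(s.fun,1))
    np.save('p.npy',p)
    # slot edge directions and pin from wrist
    inv=lambda P:(lambda d:np.array([np.cos(p[2])*d[0]+np.sin(p[2])*d[1],-np.sin(p[2])*d[0]+np.cos(p[2])*d[1]]))(P[:2]-p[:2])
    t=inv(ray('wrist',*W(302,304),.084)); bq=inv(ray('wrist',*W(356,304),.042)); print('pin top,base',t,bq)
    for q in (t,bq): print(np.hypot(*q),np.arctan2(q[1],q[0])-np.pi/2+2*np.pi)
    for A,B in [((302,376),(460,306)),((330,415),(485,342))]:
        a,b=inv(ray('wrist',*W(*A),.042)),inv(ray('wrist',*W(*B),.042)); d=b-a; print('slot edge',a,b,np.arctan2(d[1],d[0]))
    im=cv2.imread('pics/wrist0.png'); im2=cv2.imread('pics/side0.png')
    th=np.linspace(0,2*np.pi,40)
    for n,i in (('wrist',im),('side',im2)):
        for q in [np.c_[.042*np.cos(th),.042*np.sin(th),0*th+.042],np.array([[-.205,-.018,.034],[-.045,-.018,.034],[-.045,.018,.034],[-.205,.018,.034]]),np.array([[-.075,-.018,.047],[-.06,-.018,.047],[-.06,.018,.047],[-.075,.018,.047]]),np.array([[-.198,-.018,.075],[-.198,.018,.075],[-.198,.018,.039],[-.198,-.018,.039]]),np.c_[.116+.043*np.cos(th),.043*np.sin(th),0*th+.05]]:
            cv2.polylines(i,[np.int32(np.round(proj(n,st(p,q))*8))],True,(0,0,255),1,shift=3)
    a=cv2.resize(im[0:260,60:360],None,fx=1.5,fy=1.5);b=cv2.resize(im2[160:340,220:420],None,fx=2.16,fy=2.16)
    h=min(len(a),len(b)); o=np.hstack([a[:h,:390],b[:h,:400]]); cv2.imwrite('pics/fit.png',o)
E
python3 fit.py
```

```text
[ 0.5228  0.0314 -1.8318 -0.2114] [ 0.9 -0.7 -0.  -0.5 -0.4  0.8  0.4 -0.   0.9  0.3 -1.3 -0.4]
pin top,base [-0.02556433 -0.02447688] [-0.02610892 -0.02059569]
0.03539283266593083 2.334466779078825
0.03325444446267923 2.2386936270658886
slot edge [ 0.01638768 -0.03877834] [-0.03715455  0.02454139] 2.2727217886300726
slot edge [ 0.03347141 -0.02327132] [-0.02239991  0.03893381] 2.302604245916065
```

View pics/fit.png

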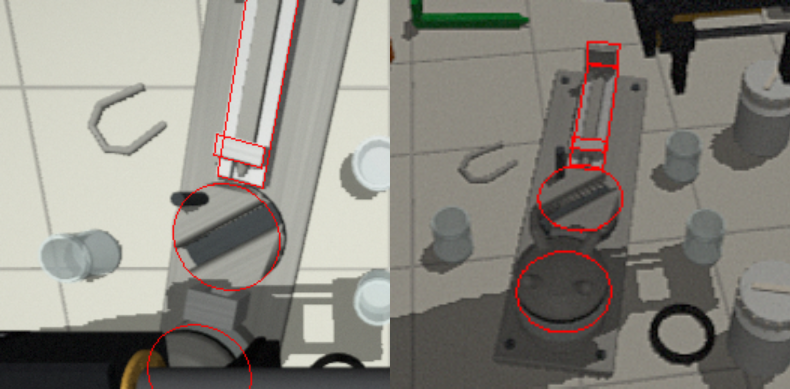

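```bash
cat > mv.py <<'E'
import sys; from fit import *
from scipy.spatial.transform import Rotation as Ro
def delta(q,a=None):
    p=np.load('p.npy'); o=get_obs(); T=st(p,[q])[0]; r=o['ee_rot']; R=Ro.from_quat([r[1],r[2],r[3],r[0]])
    a=p[2]; X=np.array([np.cos(a),np.sin(a),0]);Y=np.array([0,0,-1.]);Z=np.cross(X,Y)
    G=Ro.from_matrix(np.c_[X,Y,Z])
    print('t',round(o['time'],2),'target',T.round(4),'lin',(R.inv().apply(T-o['tcp_pos'])/.15).round(4),'rot',((R.inv()*G).as_rotvec()/np.pi).round(4))
    d=o['tcp_pos'][:2]-p[:2]; c,s=np.cos(a),np.sin(a); print('now stand',np.r_[c*d[0]+s*d[1],-s*d[0]+c*d[1],o['tcp_pos'][2]].round(4),'F',o['ft_force'].round(2),'w',round(o['grip_width'],4))
if __name__=='__main__': delta([float(v) for v in sys.argv[1:4]])
E
python3 mv.py -.055 -.029 .14
```

```text
t 1.65 target [0.509 0.092 0.14 ] lin [-0.6135  0.507  -0.9401] rot [0.     0.0831 0.    ]
now stand [-0.0025  0.131   0.216 ] F [ 0.08 -0.28  0.35] w 0.0867
```

```bash
python3 -m handwheel '{"linear":[[-0.3,0.2,-0.4],[-0.5,0.35,-0.7],[-0.6135,0.507,-0.94],[-0.6135,0.507,-0.94],[-0.6135,0.507,-0.94],[-0.6135,0.507,-0.94],[-0.6135,0.507,-0.94],[-0.6135,0.507,-0.94]],"rotation":[[0,0.04,0],[0,0.083,0],[0,0.083,0],[0,0.083,0],[0,0.083,0],[0,0.083,0],[0,0.083,0],[0,0.083,0]],"grip":[0,0,0,0,0,0,0,0]}' 10
python3 mv.py -.055 -.029 .077
python3 - <<'E'
from h import *
a=save('wrist','w2.png');b=save('side','s2.png');c=save('scene','c2.png')
b=cv2.resize(b[140:360,200:440],None,fx=3.2,fy=2.7);cv2.imwrite('pics/s2z.png',b[:,:,::-1])
E
```

```text
time: 2.45
tcp_pos: [0.5103, 0.0913, 0.1406]
ee_rot: [-0.431, 0.43, -0.561, 0.561]
ft_force: [-0.1, -0.5, 0.1]
grip_width: 0.0309
t 2.45 target [0.509 0.092 0.077] lin [-0.002   0.4241 -0.0101] rot [-0.0004 -0.0004 -0.0001]
now stand [-0.0547 -0.0276  0.1406] F [-0.14 -0.45  0.07] w 0.0309
```

View pics/w2.png

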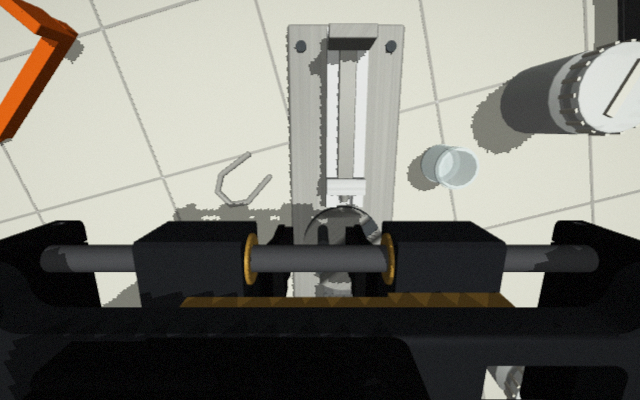

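View pics/s2z.png

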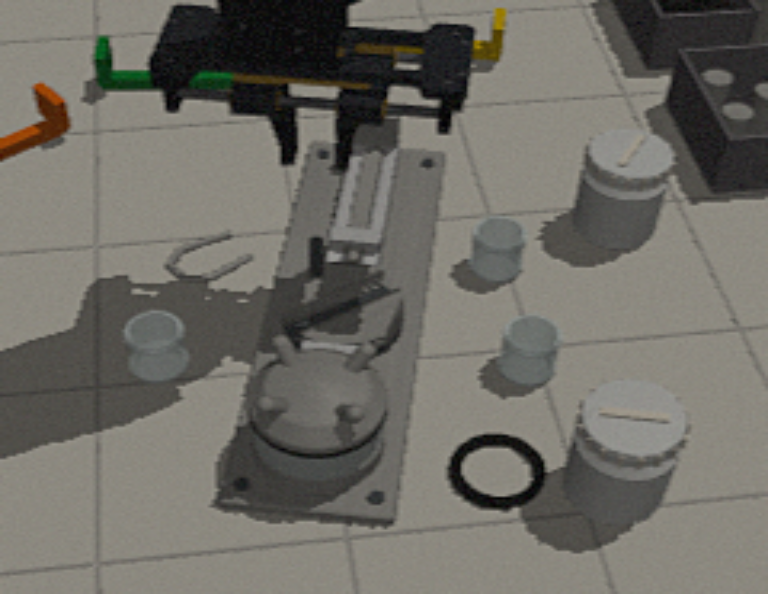

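```bash
python3 -m handwheel '{"linear":[[0,0,-0.01],[0,0,-0.01],[0,0,-0.01],[0,0,-0.01]],"rotation":[[0,0,0],[0,0,0],[0,0,0],[0,0,0]],"grip":[0,0,0,0]}' 10
python3 - <<'E'
from fit import *
p=np.load('p.npy')
def inv(P):
    d=P[:2]-p[:2]; c,s=np.cos(p[2]),np.sin(p[2]); return np.array([c*d[0]+s*d[1],-s*d[0]+c*d[1]]).round(4)
a=save('wrist','w3.png')
cv2.imwrite('pics/w3z.png',cv2.resize(a[10:260,270:430],None,fx=4.6,fy=2.4,interpolation=cv2.INTER_CUBIC)[:,:,::-1])
for n,u,v,z in [('rearL',289,24,.012),('rearR',405,24,.012)]: print(n,inv(ray('wrist',u,v,z)))
print(get_obs()['grip_width'])
E
```

```text
time: 3.0
tcp_pos: [0.5075, 0.0924, 0.14]
ee_rot: [-0.431, 0.431, -0.561, 0.561]
ft_force: [0.2, 1.2, 0.1]
grip_width: 0.0008
rearL [-0.2153 -0.0567]
rearR [-0.2154  0.0507]
0.0005685949244725833
```

View pics/w3z.png

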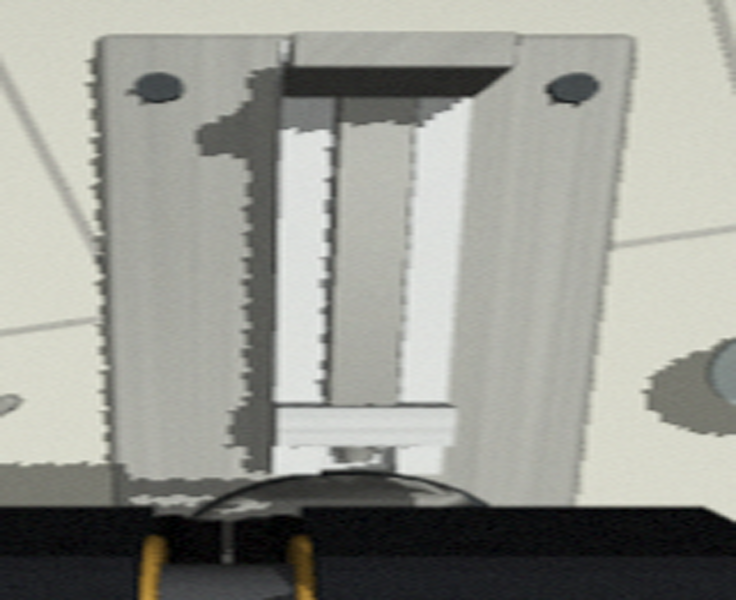

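```bash
python3 - <<'E'
import fit; from fit import *
p0=np.load('p.npy')
def res2(p):
    r=p[3]
    pc=st(p,[[r,-.055,.012],[r,.055,.012],[r+.385,-.055,.012],[r+.385,.055,.012]])
    b=st(p,[[-.075,-.018,.047],[-.075,.018,.047],[-.060,-.018,.047],[-.06,.018,.047]]) 
    w3=np.array([[270+x/4.6,10+y/2.4] for x,y in [(276,405),(457,407),(274,446),(456,446)]])
    pl=np.array([[270+x/4.6,10+y/2.4] for x,y in [(97,38),(635,38)]])
    return np.r_[(proj('side',pc)-side).ravel(),(proj('wrist',b)-w3).ravel(),(proj('wrist',pc[:2])-pl).ravel()]
s=least_squares(res2,p0);print(s.x.round(4),s.fun.round(1)); np.save('p.npy',s.x)
E
python3 mv.py -.055 -.029 .077
```

```text
[ 0.5225  0.0321 -1.831  -0.2127] [ 0.8 -1.2 -0.2 -1.1 -0.4 -0.1  0.4 -1.   0.2  0.8 -0.2 -0.   0.5 -0.4
 -0.7 -0.5 -0.8  0.5  0.9  0.5]
t 3.05 target [0.5087 0.0927 0.077 ] lin [-0.0042  0.4202  0.0068] rot [ 0.     -0.0002  0.    ]
now stand [-0.0544 -0.03    0.14  ] F [-1.54 -0.11  0.24] w 0.0006
```

```bash
python3 -m handwheel '{"linear":[[0,0.2,0],[0,0.42,0],[0,0.42,0]],"rotation":[[0,0,0],[0,0,0],[0,0,0]],"grip":[0,0,0]}' 10
python3 mv.py -.020 -.030 .077
python3 - <<'E'
from h import *
b=save('side','s4.png');c=save('scene','c4.png')
b=cv2.resize(b[140:340,220:420],None,fx=2,fy=2);c=cv2.resize(c[130:290,200:390],None,fx=2.1,fy=2.5)
cv2.imwrite('pics/v4.png',np.hstack([b,c[:400,:400]])[:,:,::-1])
E
```

```text
time: 3.35
tcp_pos: [0.5046, 0.0917, 0.0734]
ee_rot: [0.429, -0.433, 0.562, -0.56]
ft_force: [0.3, -0.2, -0.6]
grip_width: 0.0007
t 3.35 target [0.4987 0.0592 0.077 ] lin [ 0.2196 -0.0234  0.0176] rot [ 0.0019 -0.0001  0.0011]
now stand [-0.0529 -0.0326  0.0734] F [ 0.25 -0.24 -0.63] w 0.0007
```

View pics/v4.png

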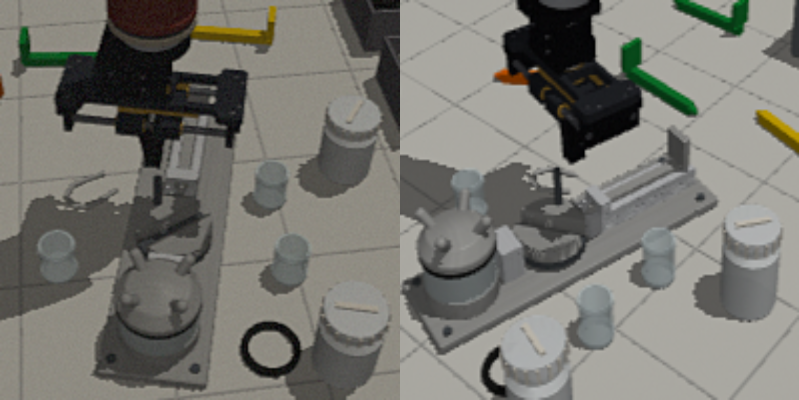

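```bash
python3 -m handwheel '{"linear":[[0.04,-0.02,0.015],[0.08,-0.02,0.015],[0.12,-0.02,0.015],[0.15,-0.02,0.015],[0.18,-0.02,0.015],[0.21,-0.02,0.015],[0.21,-0.02,0.015],[0.21,-0.02,0.015]],"rotation":[[0,0,0],[0,0,0],[0,0,0],[0,0,0],[0,0,0],[0,0,0],[0,0,0],[0,0,0]],"grip":[0,0,0,0,0,0,0,0]}' 10
python3 mv.py -.0145 -.030 .077
python3 - <<'E'
from h import *
b=save('side','s5.png');c=save('scene','c5.png')
b=cv2.resize(b[190:310,250:370],None,fx=3.3,fy=3.3);c=cv2.resize(c[150:270,210:330],None,fx=3.3,fy=3.3)
cv2.imwrite('pics/v5.png',np.hstack([b,c])[:,:,::-1])
E
```

```text
time: 4.25
tcp_pos: [0.5016, 0.0614, 0.08]
ee_rot: [0.431, -0.431, 0.561, -0.561]
ft_force: [-0.0, -0.4, 0.0]
grip_width: 0.0006
t 4.25 target [0.4973 0.0539 0.077 ] lin [ 0.0561  0.02   -0.0145] rot [ 0.     -0.0002 -0.    ]
now stand [-0.0229 -0.0278  0.08  ] F [-0.03 -0.44  0.04] w 0.0006
```

View pics/v5.png

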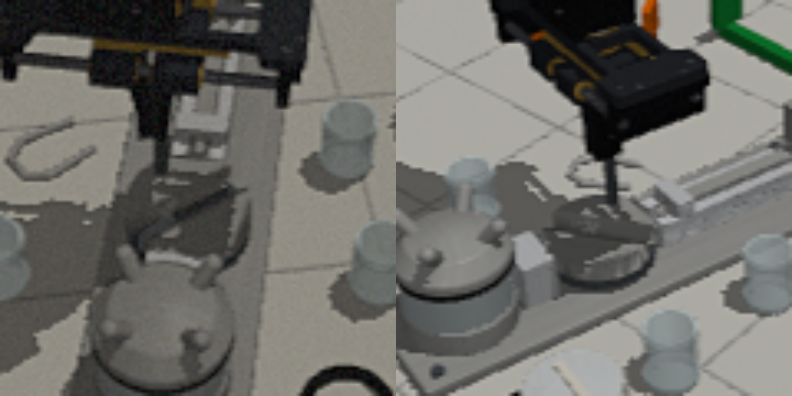

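Run:
```python
from fit import *
p=np.load('p.npy')
o=[]
for f in ['4','5']:
  for n,k,(a,b,c,d) in (('side','s',(225,285,285,335)),('scene','c',(190,250,255,305))):
    im=cv2.imread(f'pics/{k}{f}.png')
    F=8; z=cv2.resize(im[a:b,c:d],None,fx=F*.98,fy=F*.8,interpolation=cv2.INTER_CUBIC)
    def P(q): return [tuple(np.int32(((v-[c,a]+.5)*[F*.98,F*.8]))) for v in proj(n,st(p,q))]
    for ang,col in ((2.29,(0,0,255)),(2.7,(0,255,0))):
        t=ang+np.pi/2; x,y=.033*np.cos(t),.033*np.sin(t)
        A,B=P([[x,y,.042],[x,y,.084]]); cv2.line(z,A,B,col,1)
    o.append(z)
h=min(i.shape[0] for i in o);w=min(i.shape[1] for i in o)
o=[i[:h,:w] for i in o]
im=np.hstack(o); im=np.vstack([np.hstack(o[:2]),np.hstack(o[2:])]);im=cv2.resize(im,(780,600)); cv2.imwrite('pics/cmp.png',im)
```

```text
(no output)
```

View pics/cmp.png

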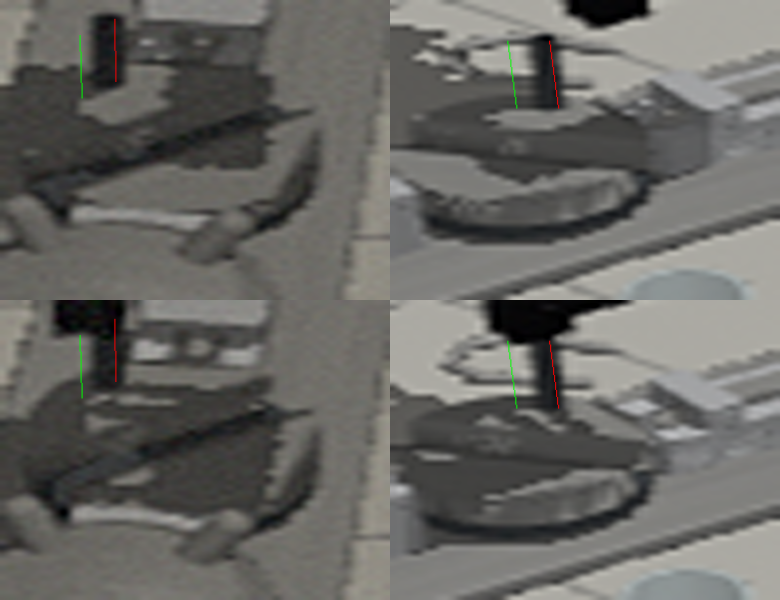

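Run:
```python
from fit import *
o=get_obs();t=o['tcp_pos'];print(t, o['time'])
p=np.load('p.npy')
ims=[]
for n,k in (('side','s'),('scene','c')):
    im=cv2.imread(f'pics/{k}5.png')
    big=cv2.resize(im,None,fx=5,fy=5,interpolation=cv2.INTER_CUBIC)
    q=proj(n,[t,[t[0],t[1],.061],[t[0],t[1],.042]]); 
    for v,col in zip(q,((0,0,255),(0,255,0),(255,0,0))): cv2.circle(big,tuple(np.int32((v+.5)*5)),4,col,-1)
    u=np.int32(q[1]*5); ims.append(big[u[1]-200:u[1]+200,u[0]-195:u[0]+195])
cv2.imwrite('pics/tip.png',np.hstack(ims))
```

```text
[0.50156646 0.06164239 0.07996238] 4.35
```

View pics/tip.png

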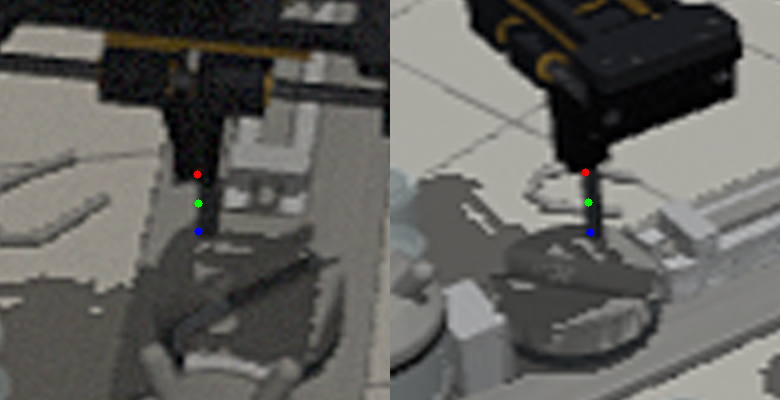

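Run:
```python
from fit import *
t=np.array([.6495,0,.2152]);ims=[]
for n,f in (('side','side0'),('scene','scene0')):
    im=cv2.imread(f'pics/{f}.png')
    big=cv2.resize(im,None,fx=5,fy=5,interpolation=cv2.INTER_CUBIC)
    for s in (-.0505,.0505):
      q=proj(n,[t+[s,0,0],t+[s,0,-.019]]); 
      for v,col in zip(q,((0,0,255),(0,255,0))): cv2.circle(big,tuple(np.int32((v+.5)*5)),4,col,-1)
    u=np.int32(proj(n,t)[0]*5); ims.append(big[u[1]-200:u[1]+200,u[0]-195:u[0]+195])
cv2.imwrite('pics/tip0.png',np.hstack(ims))
```

```text
(no output)
```

View pics/tip0.png

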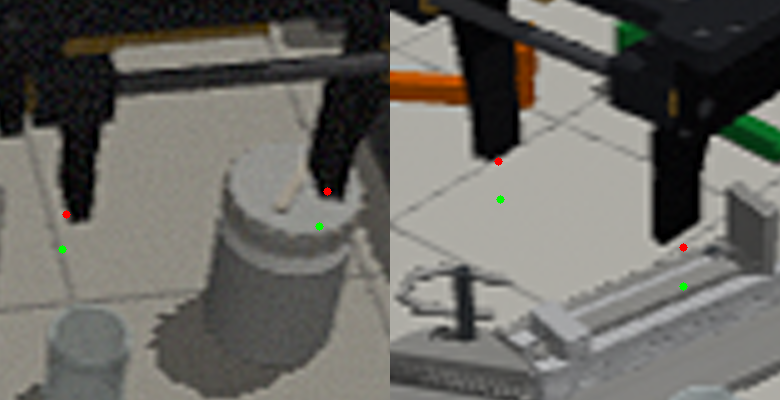

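The pin hasn't moved. Both views show the visible fingertips ending at about TCP height, not 19 mm below it, so the finger passed over the pin's top. I'll back off, go lower and look.

```bash
python3 -m handwheel '{"linear":[[-0.1,0,-0.01],[-0.18,0,-0.01],[-0.18,0.05,-0.01],[-0.18,0.1,-0.01],[-0.18,0.13,-0.01],[-0.18,0.13,-0.01]],"rotation":[[0,0,0],[0,0,0],[0,0,0],[0,0,0],[0,0,0],[0,0,0]],"grip":[0,0,0,0,0,0]}' 10
python3 mv.py -.048 -.030 .057
cat > tip.py <<'E'
from fit import *; import sys
o=get_obs();t=o['tcp_pos'];p=np.load('p.npy');ims=[]
for n in ('side','scene'):
    im=save(n,f'{sys.argv[1]}_{n}.png')[:,:,::-1]
    big=cv2.resize(im,None,fx=5,fy=5,interpolation=cv2.INTER_CUBIC)
    q=proj(n,[t,t-[0,0,.019]])
    for v,col in zip(q,((0,0,255),(0,255,0))): cv2.circle(big,tuple(np.int32((v+.5)*5)),3,col,-1)
    u=np.int32(proj(n,st(p,[[-.03,-.02,.05]]))[0]*5); ims.append(big[u[1]-200:u[1]+200,u[0]-195:u[0]+195])
cv2.imwrite(f'pics/{sys.argv[1]}.png',np.hstack(ims))
E
python3 tip.py t6
```

```text
time: 4.95
tcp_pos: [0.5062, 0.0872, 0.0593]
ee_rot: [0.43, -0.431, 0.561, -0.561]
ft_force: [0.2, 0.1, -0.1]
grip_width: 0.0005
t 4.95 target [0.5059 0.0862 0.057 ] lin [ 0.0071  0.0154 -0.0004] rot [ 0.0006 -0.0003  0.0004]
now stand [-0.0491 -0.0299  0.0593] F [ 0.18  0.12 -0.12] w 0.0005
```

View pics/t6.png

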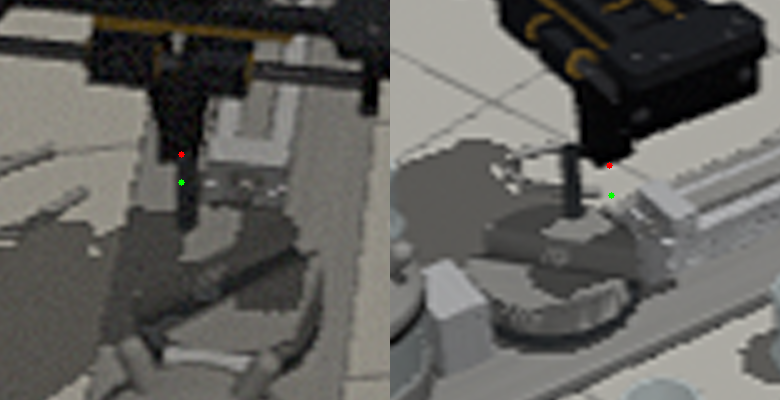

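```bash
python3 -m handwheel '{"linear":[[0.03,0.015,0],[0.06,0.015,0],[0.09,0.015,0],[0.12,0.015,0],[0.15,0.015,0],[0.18,0.015,0],[0.19,0.015,0],[0.19,0.015,0]],"rotation":[[0,0,0],[0,0,0],[0,0,0],[0,0,0],[0,0,0],[0,0,0],[0,0,0],[0,0,0]],"grip":[0,0,0,0,0,0,0,0]}' 10
python3 mv.py -.0145 -.030 .057
python3 tip.py t7
```

```text
time: 5.85
tcp_pos: [0.4975, 0.062, 0.058]
ee_rot: [0.43, -0.432, 0.562, -0.559]
ft_force: [-8.8, 6.8, 2.6]
grip_width: 0.0003
t 5.85 target [0.4973 0.0539 0.057 ] lin [0.0529 0.0065 0.0123] rot [ 0.0013  0.0001 -0.0003]
now stand [-0.0224 -0.0318  0.058 ] F [-8.83  6.76  2.61] w 0.0003
```

View pics/t7.png

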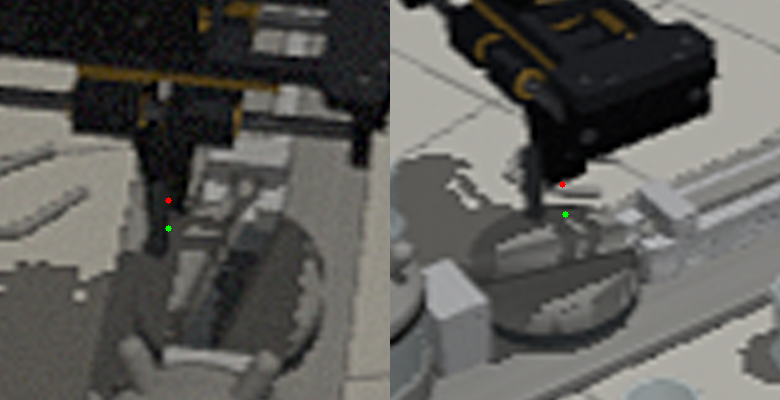

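```bash
python3 -m handwheel '{"linear":[[0.0,0,-0.01],[0.015,0,-0.02],[0.03,0,-0.025],[0.04,0,-0.025],[0.04,0,-0.025]],"rotation":[[0,0,0],[0,0,0],[0,0,0],[0,0,0],[0,0,0]],"grip":[0,0,0,0,0]}' 10
python3 mv.py -.0145 -.030 .057
python3 tip.py t8
```

```text
time: 6.45
tcp_pos: [0.4943, 0.055, 0.0583]
ee_rot: [0.43, -0.431, 0.561, -0.561]
ft_force: [-3.2, 1.6, -0.6]
grip_width: 0.0006
t 6.45 target [0.4973 0.0539 0.057 ] lin [0.0019 0.0083 0.0213] rot [ 0.0001 -0.0004  0.0001]
now stand [-0.0148 -0.0332  0.0583] F [-3.22  1.58 -0.64] w 0.0006
```

View pics/t8.png

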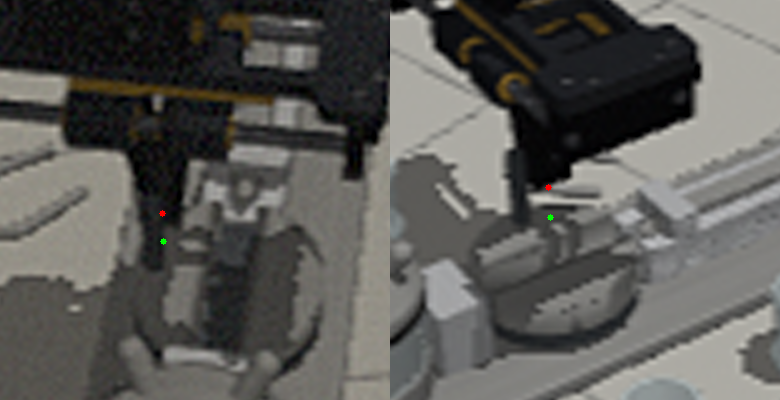

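```bash
cat > slot.py <<'E'
from fit import *; import sys
p=np.load('p.npy'); n=sys.argv[1]; a0=[float(v) for v in sys.argv[3:]]
im=save(n,f'{sys.argv[2]}_raw.png')[:,:,::-1]
big=cv2.resize(im,None,fx=7,fy=7,interpolation=cv2.INTER_CUBIC); clean=big.copy()
L=np.sqrt(.042**2-.0095**2)
for a,col in zip(a0,((0,0,255),(0,255,0),(255,0,0))):
    c,s=np.cos(a),np.sin(a)
    for yy in (-.0095,.0095):
        q=st(p,[[c*x-s*yy,s*x+c*yy,.042] for x in (-L,L)])
        A,B=[tuple(np.int32((v+.5)*7)) for v in proj(n,q)]; cv2.line(big,A,B,col,1)
u=np.int32(proj(n,st(p,[[0,0,.042]]))[0]*7)
f=lambda b:b[max(0,u[1]-230):u[1]+230,u[0]-195:u[0]+195]
cv2.imwrite(f'pics/{sys.argv[2]}.png',np.hstack([f(clean),f(big)]))
E
python3 slot.py side sl1 3.1416 3.0416
```

```text
(no output)
```

View pics/sl1.png

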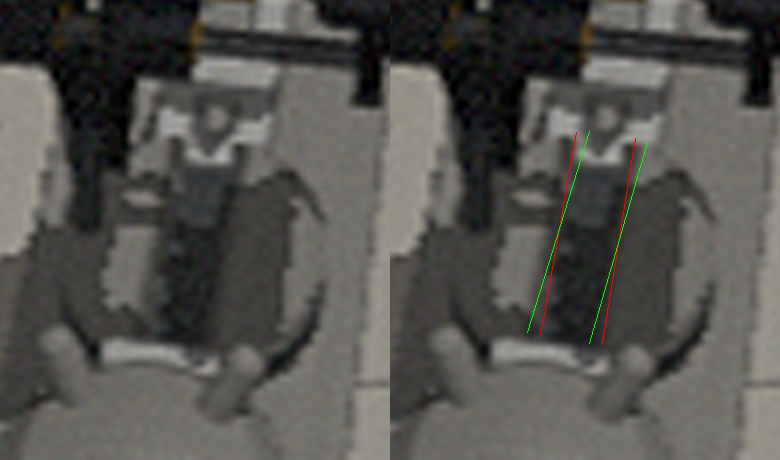

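```bash
python3 -m handwheel '{"linear":[[-0.1,0,0],[-0.22,0,0],[-0.25,-0.15,0.0],[-0.4,-0.42,0.1],[-0.7,-0.42,0.22],[-1,-0.42,0.22],[-1,-0.42,0.22],[-1,-0.42,0.22]],"rotation":[[0,0,0],[0,0,0],[0,0,0],[0,0,0],[0,0,0],[0,0,0],[0,0,0],[0,0,0]],"grip":[0,0,0,0,0,0,0,0]}' 10
python3 mv.py -.24 0 .12
python3 slot.py wrist sl2 3.1416 3.0416
python3 - <<'E'
from fit import *
p=np.load('p.npy')
for n,z in (('canister_shut',.095),('canister_open',.1)):
  for c in ('side','scene'):
    for d in trace(c,n)[:3]:
      u,v,w,h=d['rect']; P=ray(c,u,v+.0*h,z/2); dd=P[:2]-p[:2]; co,s=np.cos(p[2]),np.sin(p[2]); print(n,c,round(d['confidence'],2),np.round([co*dd[0]+s*dd[1],-s*dd[0]+co*dd[1]],3))
E
```

```text
time: 7.4
tcp_pos: [0.5655, 0.1941, 0.121]
ee_rot: [-0.432, 0.431, -0.56, 0.56]
ft_force: [-0.3, -0.8, -0.0]
grip_width: 0.0006
t 7.4 target [0.5843 0.264  0.12  ] lin [-0.4829  0.0068  0.0023] rot [-0.0001  0.0007 -0.0001]
now stand [-0.1676 -0.0002  0.121 ] F [-0.3  -0.77 -0.02] w 0.0006
canister_shut side 0.84 [-0.148  0.192]
canister_shut scene 0.57 [-0.143  0.19 ]
canister_shut scene 0.25 [0.004 0.01 ]
canister_open side 0.98 [0.117 0.181]
canister_open scene 0.66 [0.121 0.184]
```

View pics/sl2.png

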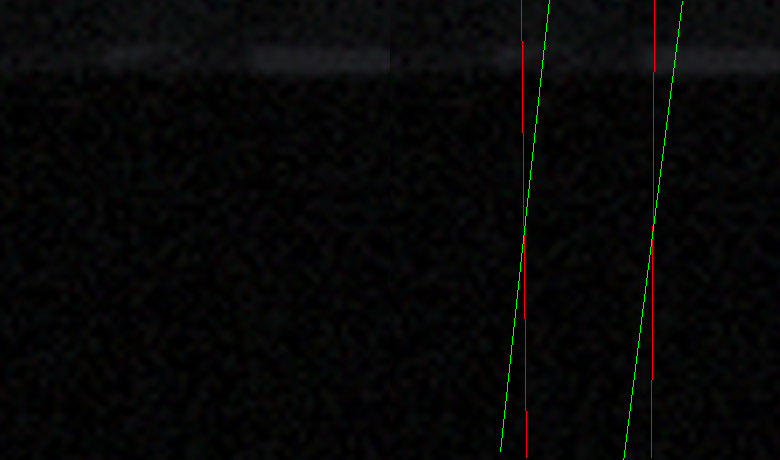

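View pics/sl2_raw.png

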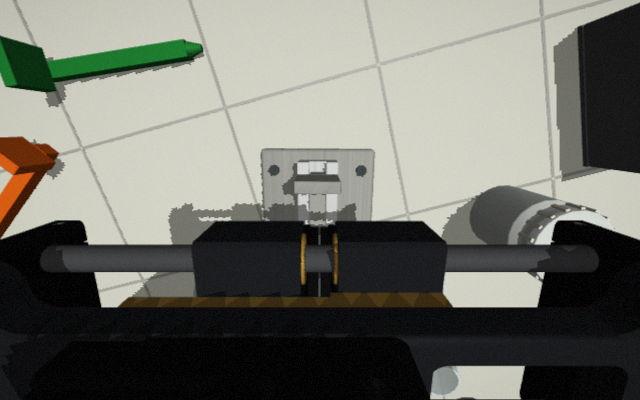

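```bash
python3 slot.py side sl3 3.1416 3.0416 3.2416; python3 slot.py scene sl4 3.1416 3.0416 3.2416
```

```text
(no output)
```

View pics/sl3.png

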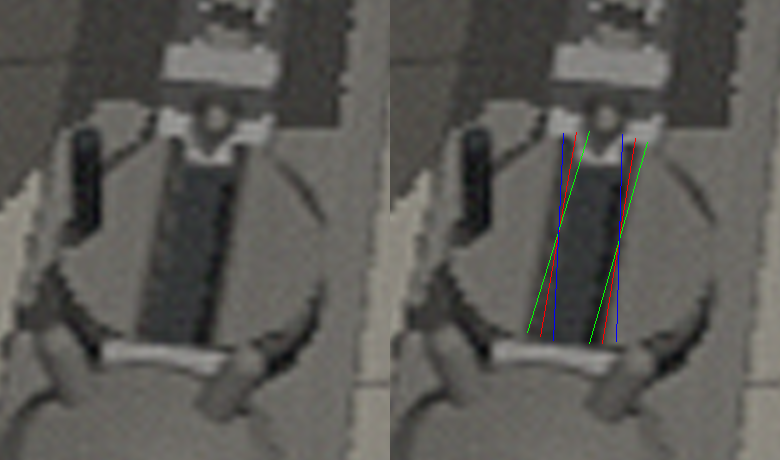

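View pics/sl4.png

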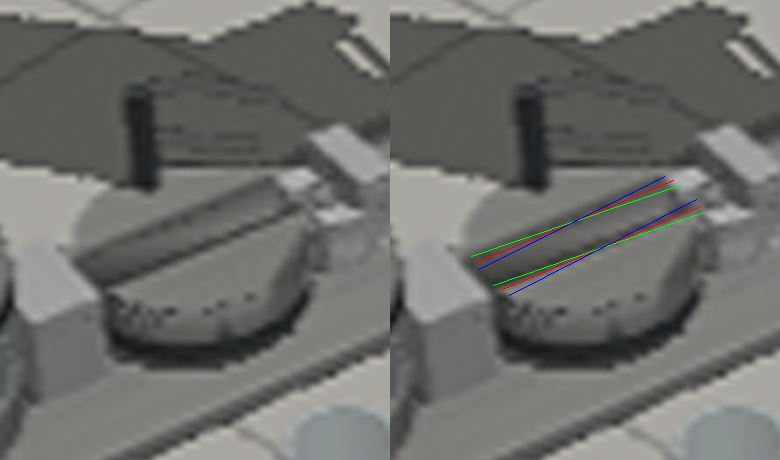

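The slot lies on the aligned (red) outline in both views, within about 0.03 rad. Next I'll go behind the tail.

```bash
python3 -m handwheel '{"linear":[[-0.25,0,0],[-0.48,0,0],[-0.48,0,0],[-0.48,0.2,0],[-0.48,0.44,0],[-0.48,0.46,0],[-0.48,0.46,0]],"rotation":[[0,0,0],[0,0,0],[0,0,0],[0,0,0],[0,0,0],[0,0,0],[0,0,0]],"grip":[0,0,0,0,0,0,0]}' 10
python3 mv.py -.21 0 .052
python3 - <<'E'
from fit import *
p=np.load('p.npy');ims=[];t=get_obs()['tcp_pos']
for n in ('side','scene'):
    im=save(n,f't9_{n}.png')[:,:,::-1]
    big=cv2.resize(im,None,fx=4,fy=4,interpolation=cv2.INTER_CUBIC)
    for v in proj(n,[t]): cv2.circle(big,tuple(np.int32((v+.5)*4)),3,(0,0,255),-1)
    u=np.int32(proj(n,st(p,[[-.18,0,.05]]))[0]*4); ims.append(big[u[1]-200:u[1]+200,u[0]-195:u[0]+195])
cv2.imwrite('pics/t9.png',np.hstack(ims))
E
```

```text
time: 8.45
tcp_pos: [0.5833, 0.2606, 0.0521]
ee_rot: [0.43, -0.431, 0.561, -0.561]
ft_force: [-0.1, -0.3, -0.4]
grip_width: 0.0004
t 8.45 target [0.5766 0.2351 0.052 ] lin [0.1758 0.0006 0.0009] rot [ 0.0004 -0.0004  0.0004]
now stand [-2.364e-01 -1.000e-04  5.210e-02] F [-0.11 -0.34 -0.43] w 0.0004
```

View pics/t9.png

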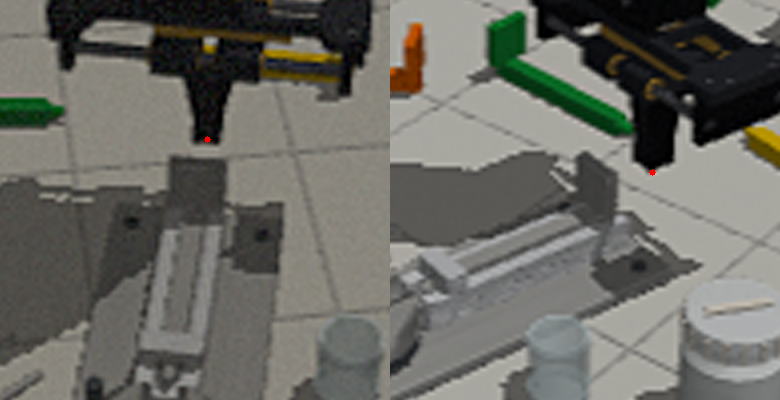

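```bash
python3 -m handwheel '{"linear":[[0.1,0,0],[0.17,0,0],[0.22,0,0],[0.27,0,0],[0.33,0,0],[0.38,0,0],[0.43,0,0],[0.48,0,0],[0.53,0,0],[0.57,0,0],[0.6,0,0],[0.6,0,0]],"rotation":[[0,0,0],[0,0,0],[0,0,0],[0,0,0],[0,0,0],[0,0,0],[0,0,0],[0,0,0],[0,0,0],[0,0,0],[0,0,0],[0,0,0]],"grip":[0,0,0,0,0,0,0,0,0,0,0,0]}' 10
python3 mv.py -.0945 0 .052
cat > v.py <<'E'
from fit import *; import sys
p=np.load('p.npy');ims=[];t=get_obs()['tcp_pos']
for n in ('side','scene'):
    im=save(n,f'{sys.argv[1]}_{n}.png')[:,:,::-1]
    big=cv2.resize(im,None,fx=4,fy=4,interpolation=cv2.INTER_CUBIC)
    u=np.int32(proj(n,st(p,[[-.08,0,.05]]))[0]*4); ims.append(big[u[1]-200:u[1]+200,u[0]-195:u[0]+195])
cv2.imwrite(f'pics/{sys.argv[1]}.png',np.hstack(ims))
E
python3 v.py t10
```

```text
time: 9.75
tcp_pos: [0.5601, 0.1732, 0.0519]
ee_rot: [-0.43, 0.431, -0.561, 0.561]
ft_force: [0.7, -0.0, 0.2]
grip_width: 0.0003
t 9.75 target [0.5469 0.1234 0.052 ] lin [0.3429 0.     0.0005] rot [ 0.0002 -0.0005  0.0004]
now stand [-0.1459 -0.      0.0519] F [ 0.72 -0.03  0.17] w 0.0003
```

View pics/t10.png

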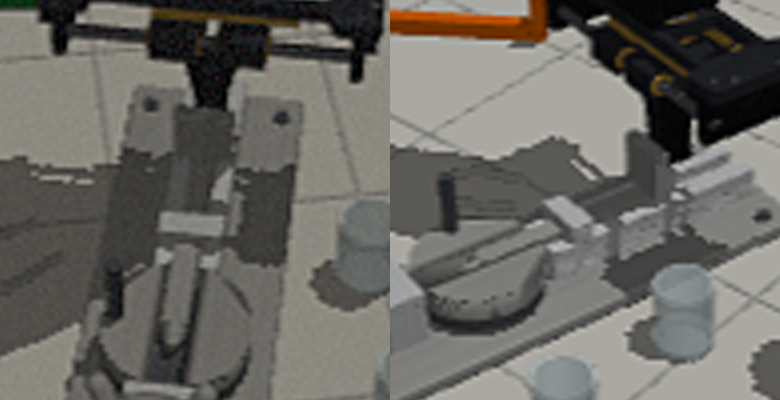

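The bar is passing cleanly through the slot, so I'll keep pushing.

```bash
python3 -m handwheel '{"linear":[[0.05,0,0],[0.1,0,0],[0.15,0,0],[0.2,0,0],[0.25,0,0],[0.28,0,0],[0.3,0,0],[0.315,0,0],[0.33,0,0],[0.33,0,0],[0.33,0,0]],"rotation":[[0,0,0],[0,0,0],[0,0,0],[0,0,0],[0,0,0],[0,0,0],[0,0,0],[0,0,0],[0,0,0],[0,0,0],[0,0,0]],"grip":[0,0,0,0,0,0,0,0,0,0,0]}' 10
python3 mv.py -.0945 0 .052
python3 v.py t11
```

```text
time: 10.95
tcp_pos: [0.5477, 0.1265, 0.0523]
ee_rot: [-0.431, 0.431, -0.561, 0.561]
ft_force: [-0.1, -0.9, -1.3]
grip_width: 0.0004
t 10.95 target [0.5469 0.1234 0.052 ] lin [ 0.0212  0.0018 -0.0003] rot [ 0.     -0.0002  0.0001]
now stand [-0.0977  0.0001  0.0523] F [-0.12 -0.86 -1.29] w 0.0004
```

View pics/t11.png

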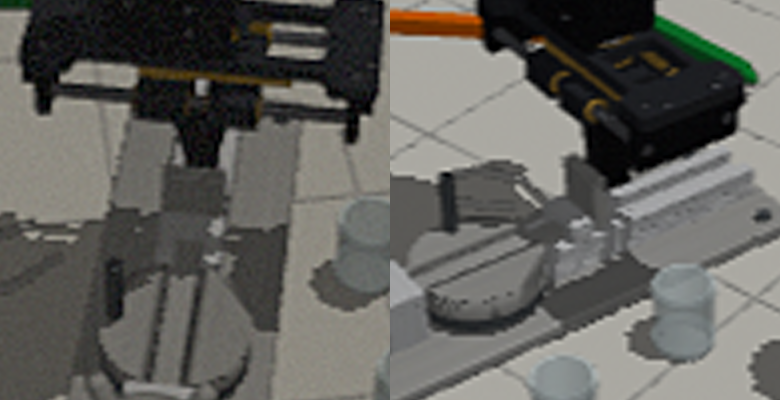

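```bash
python3 -m handwheel '{"linear":[[0.01,0,0],[0.015,0,0],[0.02,0,0],[0.02,0,0]],"rotation":[[0,0,0],[0,0,0],[0,0,0],[0,0,0]],"grip":[0,0,0,0]}' 10
python3 mv.py -.0945 0 .052
python3 v.py t12
```

```text
time: 11.45
tcp_pos: [0.5472, 0.1248, 0.0523]
ee_rot: [0.431, -0.43, 0.561, -0.56]
ft_force: [1.0, 4.2, -2.5]
grip_width: 0.0003
t 11.45 target [0.5469 0.1234 0.052 ] lin [0.0092 0.0023 0.0002] rot [-0.0001  0.     -0.0004]
now stand [-0.0959 -0.      0.0523] F [ 1.05  4.2  -2.53] w 0.0003
```

View pics/t12.png

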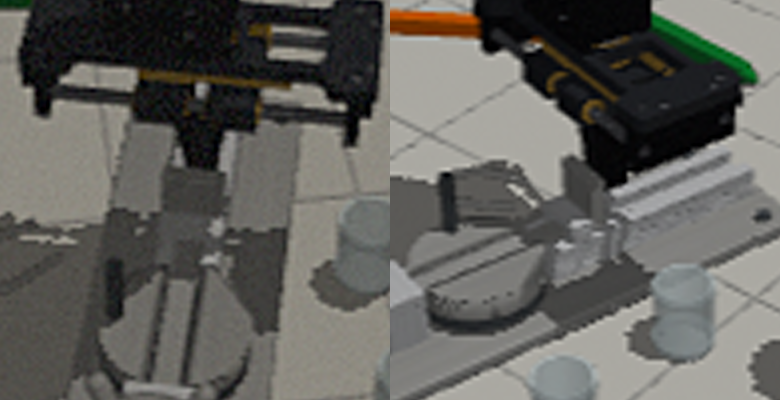

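```bash
python3 -m handwheel '{"linear":[[0.01,0,0],[0.015,0,0],[0.015,0,0]],"rotation":[[0,0,0],[0,0,0],[0,0,0]],"grip":[0,0,0]}' 10
python3 mv.py -.0945 0 .052
```

```text
time: 11.85
tcp_pos: [0.5471, 0.1247, 0.0525]
ee_rot: [0.433, -0.43, 0.561, -0.56]
ft_force: [3.5, 10.9, -5.8]
grip_width: 0.0004
t 11.85 target [0.5469 0.1234 0.052 ] lin [0.0086 0.0036 0.0005] rot [-0.0004  0.0005 -0.0013]
now stand [-0.0958 -0.0001  0.0525] F [ 3.48 10.89 -5.77] w 0.0004
```

It has stalled against the bridge: the command advanced 2.3 mm, the tool did not move, and the force rose to 11 N. I'll retreat and check.

```bash
python3 -m handwheel '{"linear":[[-0.05,0,0],[-0.2,0,0],[-0.4,0,0],[-0.5,-0.2,0],[-0.6,-0.5,0],[-0.8,-0.8,0],[-0.9,-0.9,0],[-0.9,-0.9,0],[-0.9,-0.9,0]],"rotation":[[0,0,0],[0,0,0],[0,0,0],[0,0,0],[0,0,0],[0,0,0],[0,0,0],[0,0,0],[0,0,0]],"grip":[0,0,0,0,0,0,0,0,0]}' 10
python3 mv.py -.0945 0 .052
python3 v.py t13
python3 - <<'E'
from fit import *
p=np.load('p.npy');t=[]
for n in ('side','scene'):
    im=cv2.imread(f'pics/t13_{n}.png');big=cv2.resize(im,None,fx=7,fy=7,interpolation=cv2.INTER_CUBIC)
    for x,col in ((-.085,(0,0,255)),(-.075,(0,255,0))):
        q=proj(n,st(p,[[x,-.018,.075],[x,.018,.075],[x,.018,.039],[x,-.018,.039]]))
        cv2.polylines(big,[np.int32((q+.5)*7)],True,col,1)
    u=np.int32(proj(n,st(p,[[-.06,0,.05]]))[0]*7); t.append(big[u[1]-250:u[1]+250,u[0]-195:u[0]+195])
cv2.imwrite('pics/t13z.png',np.hstack(t))
import glob
n='side'
a=cv2.imread('pics/side0.png');b=cv2.imread('pics/t13_side.png')
cv2.imwrite('pics/by.png',np.hstack([a[150:350,200:440],b[150:350,200:440]]))
E
```

```text
time: 12.75
tcp_pos: [0.581, 0.2513, 0.1866]
ee_rot: [-0.43, 0.431, -0.561, 0.561]
ft_force: [-0.1, -0.4, -0.4]
grip_width: 0.0009
t 12.75 target [0.5469 0.1234 0.052 ] lin [8.812e-01 8.988e-01 2.000e-04] rot [ 0.0001 -0.0002  0.0004]
now stand [-2.269e-01  1.000e-04  1.866e-01] F [-0.13 -0.44 -0.37] w 0.0009
```

View pics/t13z.png

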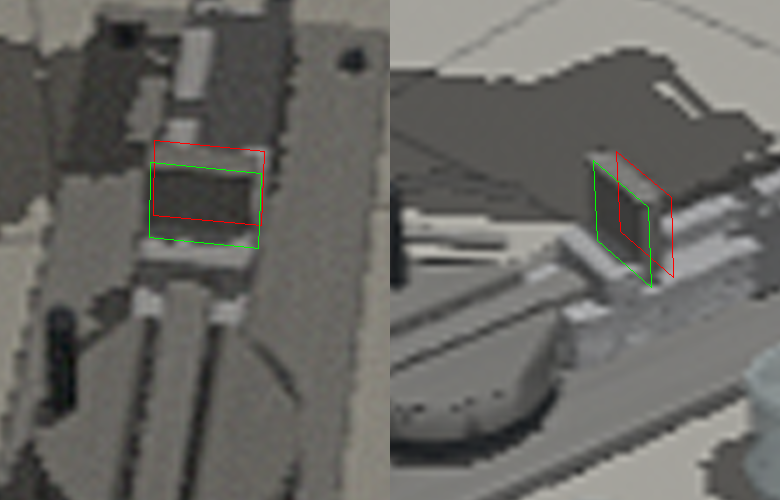

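View pics/by.png

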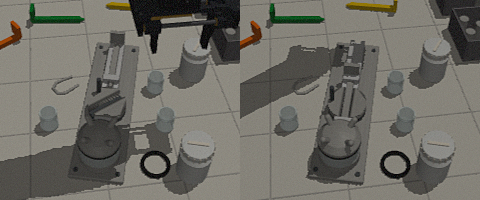

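The tail stands against the bridge, with its front face on the x = -75 mm outline in both views. The loose parts look unmoved and the gripper is clear, with about 0 N at the wrist.

```bash
python3 -c "
from plant import finish_job; print(finish_job())"
```

```text
the job is handed in; nothing more can be done
None
```

The milking claw is locked on its stand and the job is handed in at about 13 s of the 61 s allowed. `finish_job` gave no verdict, so the result below rests on my own checks.

**What I did:**
- **Disc:** I turned the disc by its pin from about 2.3 rad to about π with the closed fingertips.
- **Bar:** I then pushed the steel bar by its tail through the slot. At the bridge it stalled: the command went on 2.3 mm, the tool stayed put, and the force rose to 11 N.

**Last checks:**
- **Slot:** it was in line to about 0.03 rad in the side and scene views before the bar moved. It was not re-measured at the end, but the bar lies through it.
- **Bar:** the tail's front face matches the x = -75 mm outline in both views, which puts the bar's origin at about -85 mm.
- **Loose parts:** they look unmoved when the first and last side pictures are compared by eye. I did not measure their positions.
- **Gripper:** it is clear of everything, with about 0 N at the wrist.

**What disagreed:** the first push passed over the pin without touching it. In both cameras the visible fingertips end at about TCP height, not 19 mm ahead of it, so I worked from what the cameras showed. A side force of about 10 N appeared at the pin during the turn, and shifting the tool sideways relieved it.

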